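Fold out the crank handle and clamp the housing

TASK

Get the aluminium block clamped in the bench slide: fold the crank's ball handle out until it stands fully upright, then wind the crank clockwise so that the jaw pushes the block squarely against the end stop and holds it snugly when you let go. Snug it by feel - about 7 N of push at the ball, well short of 11 N, so that the soft block is not marked. Leave the handle standing upright, work only through the crank, do not touch the block or the jaw by hand, and do not disturb the things lying around.

Things in the scene. Friction and masses are not known exactly. Their poses are not given: they have to be found in the camera images.
- vise: Fixed rack-and-pinion clamping slide: steel base plate 130 x 420 mm, 12 mm thick, with a grey gear housing 85 x 85 mm, 92 mm high, at one end. Origin on the bench, on the slide's centre line; the y axis is the slide direction, from the crank housing towards the end stop; z up. The crank axis stands at y = -110 mm. It cannot move.
- crank_axis (a point): On the vertical crank axis, level with the handle's fold pin, 134 mm above the bench. Crank: flat arm 16 mm wide, its top 12 mm below this point, on a hub of radius 9 mm; housing top 42 mm below. Fold pin at radius 62 mm, between cheeks 24 mm wide over all that rise to 6 mm above the pin and reach 8 mm from it both ways along the arm.
- crank (a joint): Crank angle, rad; grows clockwise seen from above, closing the jaw 12 mm per rad. At 0 the arm points from the axis along the vise's -x. Starts at -0.8 to 0.8; block caught at 3.8 to 7.8. Push at the ball, square to the arm: 3.5 N to wind it freely (2 N while paused); once caught, about 3 N more per 5 mm of ball travel. 7 N is snug, and stays clamped on release; over 11 N marks the block.
- handle (a joint): Fold angle, rad: 0 = folded flat over the arm, pointing from the fold pin inwards to the crank axis; 1.571 = upright on the arm's outer end, against its stop. It starts at 0 to 0.15. Stiff friction hinge, stays where left; about 2 N at the ball moves it. The pin is level, at right angles to the arm.
- ball (a point): Centre of the black ball, 24 mm in diameter, at the handle's free end, 47 mm from the fold pin, on a 13 mm stem about which it spins freely. Folded: 134 mm above the bench, 15 mm from the crank axis. Upright: 181 mm above the bench, 62 mm from the axis. It can be pinched from above across the arm, which is narrower than the ball.
- jaw: Moving jaw: steel plate 70 mm wide on a carriage, top 94 mm above the bench, with a stiffly sprung pad (60 mm wide, about 20 N per mm) on its front. Slides along the vise's y axis, driven only by the crank. Origin 20 mm behind the pad's flat face, 12 mm above the bench.
- block: Loose machined aluminium block, 56 mm (x) x 40 mm (y) x 45 mm high, lying on the slide's base plate between jaw and end stop, its y axis roughly along the slide. Origin in the centre of its underside.
- stop: Fixed end stop, at a different place along the slide each time: steel plate 70 mm wide, top 100 mm above the bench. Origin 25 mm beyond the plate's face, 12 mm above the bench. In front of the plate, towards the jaw, a pad 56 mm wide and 8 mm thick meets the block; it is screwed out by 0 to 10 mm, differently each time, and this setting is not measured: feel for it.
- stop_box: Bystander: yellow and black push-button box, 70 x 70 mm, 89 mm high, loose. Origin in the centre of its underside.
- offcut: Bystander: aluminium profile offcut lying flat, 30 x 140 (along its y) x 30 mm, loose. Origin in the centre of its underside.
- cup_tool: Bystander: aluminium bar 34 x 100 (along its y) mm standing on two suction cups, 64 mm high, loose. Origin in the centre of its underside.
There are look-alikes about, which are no part of the job. What is shaped like the block but blue or green is not meant.

How it is judged (in metres and radians):
On the way, in this order (a step that is already met when the one before it is completed fails the run):
1. the handle is folded out upright (fold angle above 1.45 rad) (value of joint handle above 1.45 rad), for 0.2 s.
2. the crank has driven the block against the stop and clamped it (over 5 N at jaw and stop) (contact force between jaw and block above 5 N and contact force between block and stop above 5 N), for 0.3 s.
At the end, for the whole second after the job is handed in: With the robot clear, the block is held between jaw and stop with more than 4 N on both faces, square to the slide and flat within 0.05 rad, at rest, and the handle stands upright (above 1.4 rad) (contact force between jaw and block above 4 N and contact force between block and stop above 4 N and angle between the y axis of block and the y axis of vise, either way round below 0.05 rad and angle between block's own z axis and vertical below 0.05 rad and value of joint handle above 1.4 rad and linear speed of block below 0.01 m/s); the robot touches nothing.
It fails at once if the block is squeezed with more than 60 N (contact force between jaw and block above 60 N or contact force between block and stop above 60 N).
It fails at once if the robot touches the block or the jaw (contact force between any of the arm, the fingers and block above 0.5 N or contact force between any of the arm, the fingers and jaw above 0.5 N).
It fails at once if a bystander is moved by more than 20 mm (distance of any of stop_box, offcut, cup_tool from where it was at the start of the episode above 0.02 m).
It also fails if it takes over 72 s, if anything falls off the work surface, if the arm or the gripper's body presses on something with over 40 N, if the wrist force passes 120 N, or if a joint passes its speed limit or range.

ROBOT

A 6-joint arm with a two-finger parallel gripper is mounted at the origin on the work surface. World frame = base frame: x ahead of the robot, y to its left, z up, the work surface at z = 0. Lengths are in m, angles in degrees, forces in N, time in s.
With the tool pointing down it reaches from about 0.25 to 0.775 m from the base axis. Payload 4 kg.
Tool frame: the origin (TCP) lies on the centre line of the jaws, within the pads' length; the fingertips stand 17 mm ahead of it and the grasp point (between the pads) lies 2 mm behind it (manip.tcp_to_tips is the z of the fingertips in the tool frame, in m); z points along the fingers, y is the direction in which the jaws open and shut (so a half turn about z gives the same grasp; the last joint's range is limited). The gripper opens to 85 mm and grips with 20 to 120 N. Pads are 22 mm wide; open, the fingers measure 114 mm over their backs; the gripper's body (76 mm by 85 mm) begins 54 mm behind the grasp point. The pads swing forward as they close: fully open they stand 13 mm farther back than shut.
Start: joints at [-79.246, 4.996, 78.535, -0, 96.463, -5.907], TCP at [0.158, -0.527, 0.248] pointing down, gripper open.
Joint ranges: [-177.83, 177.83], [-43.37, 116.18], [15.69, 146.23], [-61.86, 241.86], [9.47, 152.12], [-147.06, 147.06]. Speed limits (degrees/s): [159.86, 159.86, 180, 180, 180, 180].

INTERFACE

Orientations are given as [roll, pitch, yaw] about the fixed x, y, z axes, in that order (R = Rz(yaw) Ry(pitch) Rx(roll)).
In Python, from plant import manip, snapshot, regions_of, landmark_of gives the robot as it stands.
- The arm moves only by the tool arm_command, never from a script. Its argument "steps" is one flat list of numbers, 6 for each row, row after row: the shift along the tool's x, y, z normalised to -1 to 1, where 1 is 0.5 m, then the turn, a rotation vector about the tool's x, y, z normalised to -1 to 1, where 1 is 90 degrees. A call has 1 to 12 rows; each row shifts and turns the commanded pose from where the row before left it, along the tool's axes as they then stand; what a row does not reach is not made up. A row lasts 1/10 s, in which the tool goes at most 50 mm and 8.59 degrees, less where a joint would pass 70% of its speed; a pose out of reach is approached as far as the arm can. A call with a number of a shift or a turn outside -1 to 1 is refused whole. A call with a gripper value outside its range is refused whole. "fingers" is the closure, from -1 (fully open) to 1 (shut), set as the call begins (left out, the last holds). The fingers move at their own pace and stop on an object; the grip force is fixed at half the most. Time passes only in rows, so rows that do not move let the fingers close. It gives the time, the measured TCP pose, the force and the opening at its end, in the units of the state.
- manip.get_obs(): the state, without advancing time (a new reading comes with each control period).
- snapshot(name): name is "scene" or "side" or "wrist"; returns a dict with "color" (420x560x3 uint8, blue, green, red), "K" (3x3 intrinsics, pixels), "position" and "rotation" of the camera in the world; the wrist camera has in their place "hand_eye" (4x4, takes a point from camera to tool coordinates, whose origin is the TCP and whose axes are the flange's). Camera axes: x right, y down, z forward; pixel columns grow to the right and rows downward; lengths in m; the calibration is good to about 2 mm. A picture is of the moment at which its call begins: read the wrist's pose just before it. There is no depth.
- manip.finish_job(): hands the job in, once; it reports no verdict.
Trained networks look in a picture, given as the dict that the camera call returned (one of the last four; its "shot" number tells which), for a name from the list of things; names that differ only in an ending like _2 or _b are one class to them, and where a whole thing is asked for, a point or a joint stands for the part that bears it (a point fixed in the world has none). Each returns a list of dicts, best first, with "conf" (0 to 1); they miss things now and then, are a little off and sometimes report something else, mostly with a low value. They report only what shows in the picture. A call takes as long as a camera call. They do not tell look-alikes from the thing itself.
- regions_of(picture, query): "region" (420x560 bool, what is visible of it).
- landmark_of(picture, query): "position" ([x, y, z] in m, in world coordinates, good to about 4 mm: a listed point, or the origin of a listed thing).
The state is a dict: "clock": time; "joint_positions": joint angles; "qvel": joint speeds; "joint_efforts": joint torques, N m; "eef_pos": TCP position; "tool_rot": TCP orientation; "contact_force": force on the tool from outside, world axes, zero at the start; "ft_torque": the same for the moment, N m; "gripper_width": finger opening in m.
Only numpy, scipy, OpenCV 4.12 (cv2) and the standard library are available. Lean on these libraries where they do the work, as an engineer would, in place of code of your own. Each camera call takes 0.05 s, during which the arm holds its last target. There are 200 camera calls.

## Working session

There is one attempt and no reset: what is moved stays moved. The work goes in short steps, Python scripts to look and compute and a tool call to move; the robot and the scene stay as the last step left them, time stands still between calls to the robot, and variables do not carry over. Pictures are saved under pics/ and viewed, about 8 in all and at most 12, crops included, and the job is handed in when it is done.

Besides the shell and the picture viewer there is one more tool, called after "Request:" as name(argument=value, ...) on one line, values as JSON. arm_command: Moves the arm, as the interface text tells. Its arguments: {"type":"object","properties":{"steps":{"type":"array"},"fingers":{"type":"number"}},"required":["steps"]}

```bash
ls; mkdir -p pics; python3 - <<'E'
from plant import manip, snapshot, regions_of, landmark_of
import cv2, numpy as np
np.set_printoptions(precision=4,suppress=True)
print(manip.get_obs())
for n in ("scene","side"):
    s=snapshot(n); cv2.imwrite(f"pics/{n}0.png",s["color"])
    print(n,s["position"],s["rotation"].tolist() if hasattr(s["rotation"],'tolist') else s["rotation"])
    for q in ("vise","crank_axis","ball","jaw","block","stop","stop_box","offcut","cup_tool"):
        try: print(q,[(round(d["conf"],2),np.round(d["position"],3)) for d in landmark_of(s,q)[:4]])
        except Exception as e: print(q,e)
E
```

```text
pics
{'clock': 0.0, 'joint_positions': array([-79.2448,   5.0429,  78.6271,  -0.0011,  96.4627,  -5.9081]), 'qvel': array([-0.0162, -0.0418, -0.0265,  0.05  ,  0.0498, -0.0413]), 'joint_efforts': array([  0.    , -35.1873, -31.3267,  -0.0001,   0.011 ,  -0.    ]), 'eef_pos': array([ 0.1576, -0.5264,  0.2471]), 'tool_rot': array([-179.8679,   -0.0126,   16.6631]), 'contact_force': array([-0.3942, -0.1892, -0.1952]), 'ft_torque': array([-0.0237, -0.0863, -0.0037]), 'gripper_width': 0.08539251012394165}
scene [1.0718 0.0466 1.0373] [-149.91257450519166, -0.19496849157732196, 89.84233159170596]
vise [(0.56, array([ 0.547,  0.024, -0.003]))]
crank_axis [(0.54, array([ 0.538, -0.086,  0.135]))]
ball [(0.63, array([0.55 , 0.124, 0.012])), (0.56, array([ 0.531, -0.091,  0.134]))]
jaw [(0.8, array([0.547, 0.039, 0.015])), (0.32, array([0.557, 0.2  , 0.01 ]))]
block [(0.91, array([0.418, 0.316, 0.002])), (0.89, array([ 0.4  ,  0.115, -0.001])), (0.78, array([ 0.4  ,  0.007, -0.002])), (0.77, array([ 0.722,  0.193, -0.   ]))]
stop [(0.63, array([0.556, 0.201, 0.013]))]
stop_box [(0.2, array([ 0.532, -0.096,  0.132]))]
offcut [(0.84, array([ 0.773, -0.124, -0.003]))]
cup_tool []
side [ 0.4317 -0.7001  0.7046] [-127.2485279749608, -0.24616412614599656, -7.102702486062074]
vise [(0.65, array([ 0.547,  0.019, -0.006]))]
crank_axis [(0.73, array([ 0.543, -0.086,  0.133])), (0.45, array([0.551, 0.13 , 0.012]))]
ball [(0.78, array([ 0.529, -0.095,  0.139]))]
jaw [(0.72, array([0.552, 0.037, 0.013])), (0.37, array([ 0.31 ,  0.282, -0.004]))]
block [(0.81, array([ 0.719,  0.193, -0.002])), (0.78, array([0.402, 0.004, 0.002])), (0.76, array([0.553, 0.13 , 0.01 ])), (0.64, array([ 0.426,  0.311, -0.001]))]
stop [(0.73, array([0.558, 0.199, 0.015]))]
stop_box [(0.97, array([ 0.309,  0.281, -0.004]))]
offcut []
cup_tool [(0.92, array([ 0.771,  0.063, -0.004]))]
```

View pics/scene0.png

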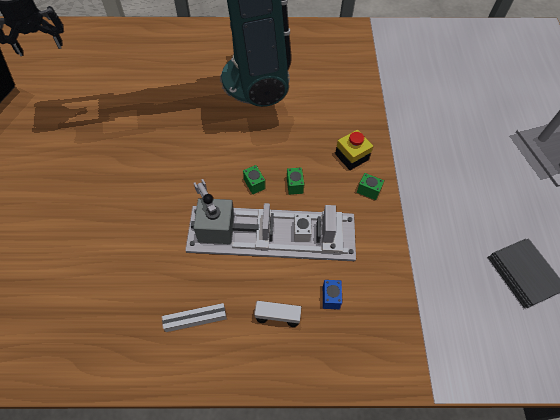

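View pics/side0.png

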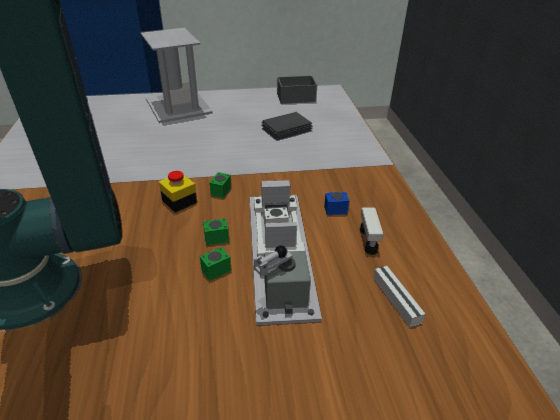

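The scene picture shows the vise at (190–355, 205–258), with the crank at about (210, 200), the jaw at 265, the silver block at (303, 225) and the stop at 330. The blue and green blocks are decoys. In the side view the crank arm points to the lower left (world -x, -y), about -0.6 rad. Next I take a closer wrist view.

```bash
cat > h.py <<'E'
import numpy as np, cv2
from scipy.spatial.transform import Rotation as R, Slerp
from plant import manip, snapshot, regions_of, landmark_of
np.set_printoptions(precision=4,suppress=True)
def rows(p0,r0,waypts,dec=4):
    """waypts: list of (pos, rpy); returns flat rows from commanded pose p0,r0 (rounded, error fed forward)"""
    p=np.array(p0,float); A=R.from_euler('xyz',r0,degrees=True); out=[]
    for q,e in waypts:
        B=R.from_euler('xyz',e,degrees=True)
        d=np.round(A.inv().apply(np.array(q)-p)/0.5,dec); w=np.round((A.inv()*B).as_rotvec(degrees=True)/90,dec)
        p=p+A.apply(d*0.5); A=A*R.from_rotvec(w*90,degrees=True); out+=list(d+0.)+list(w+0.)
    print(len(waypts),"rows:",[float(f"{v:g}") for v in out]); print("end",p,A.as_euler('xyz',degrees=True))
def line(p0,r0,p1,r1,n):
    S=Slerp([0,1],R.from_euler('xyz',[r0,r1],degrees=True))
    rows(p0,r0,[(np.array(p0)+(np.array(p1)-p0)*t,S(t).as_euler('xyz',degrees=True)) for t in np.arange(1,n+1)/n])
E
python3 -c "
from h import *
line([.158,-.527,.248],[180,0,16.66],[.49,-.12,.34],[180,0,37],12)"
```

```text
12 rows: [0.0725, -0.0491, -0.0153, 0.0, 0.0, -0.0188, 0.0738, -0.047, -0.0154, 0.0, 0.0, -0.0189, 0.0753, -0.0447, -0.0153, 0.0, 0.0, -0.0188, 0.0765, -0.0425, -0.0153, 0.0, 0.0, -0.0188, 0.0777, -0.0403, -0.0154, 0.0, 0.0, -0.0189, 0.079, -0.0379, -0.0153, 0.0, 0.0, -0.0188, 0.0799, -0.0355, -0.0153, 0.0, 0.0, -0.0188, 0.0811, -0.0332, -0.0154, 0.0, 0.0, -0.0189, 0.0819, -0.0308, -0.0153, 0.0, 0.0, -0.0188, 0.0828, -0.0283, -0.0153, 0.0, 0.0, -0.0188, 0.0837, -0.0259, -0.0154, 0.0, 0.0, -0.0189, 0.0843, -0.0233, -0.0153, 0.0, 0.0, -0.0188]
end [ 0.49 -0.12  0.34] [180.   0.  37.]
```

Request:
arm_command(steps=[0.0725, -0.049, -0.0153, 0, 0, -0.0188, 0.074, -0.047, -0.0153, 0, 0, -0.0188, 0.075, -0.045, -0.0153, 0, 0, -0.0188, 0.0765, -0.0425, -0.0153, 0, 0, -0.0188, 0.078, -0.04, -0.0153, 0, 0, -0.0188, 0.079, -0.038, -0.0153, 0, 0, -0.0188, 0.08, -0.0355, -0.0153, 0, 0, -0.0188, 0.081, -0.033, -0.0153, 0, 0, -0.0188, 0.082, -0.031, -0.0153, 0, 0, -0.0188, 0.083, -0.028, -0.0153, 0, 0, -0.0188, 0.0835, -0.026, -0.0153, 0, 0, -0.0188, 0.0845, -0.0235, -0.0153, 0, 0, -0.0188])

```text
clock: 2.2
eef_pos: [0.4909, -0.1183, 0.3407]
tool_rot: [179.9, -0.0, 37.0]
contact_force: [1.1, -1.5, 0.3]
gripper_width: 0.0855
```

```bash
python3 - <<'E'
from h import *
o=manip.get_obs(); print(o["clock"],o["eef_pos"],o["tool_rot"],o["contact_force"])
s=snapshot("wrist"); cv2.imwrite("pics/wrist1.png",s["color"])
print(s["hand_eye"],s["K"])
for q in ("vise","crank_axis","ball","jaw","block","stop"):
    print(q,[(round(d["conf"],2),np.round(d["position"],4)) for d in landmark_of(s,q)[:4]])
r=regions_of(s,"ball")
for d in r[:3]:
    ys,xs=np.nonzero(d["region"]); print(d["conf"],xs.min(),xs.max(),ys.min(),ys.max(),xs.mean(),ys.mean())
E
```

```text
2.2 [ 0.4909 -0.1183  0.3407] [179.9489  -0.0158  37.0425] [ 1.0598 -1.4703  0.2787]
[[ 0.0011 -0.9605 -0.2784  0.0704]
 [ 1.      0.0012 -0.0001 -0.0004]
 [ 0.0005 -0.2784  0.9605 -0.1259]
 [ 0.      0.      0.      1.    ]] [[295.7596   0.     284.0563]
 [  0.     295.7596 210.9463]
 [  0.       0.       1.    ]]
vise [(0.69, array([0.5474, 0.0214, 0.0032]))]
crank_axis []
ball [(0.87, array([ 0.5287, -0.0953,  0.1395]))]
jaw [(0.81, array([0.5455, 0.0355, 0.0132]))]
block [(0.79, array([0.5506, 0.1316, 0.0155])), (0.76, array([ 0.4196,  0.3095, -0.002 ])), (0.63, array([0.4023, 0.113 , 0.0012]))]
stop [(0.38, array([ 0.5284, -0.0954,  0.1407]))]
0.67 277 299 139 192 286.4289508632138 162.75564409030545
```

View pics/wrist1.png

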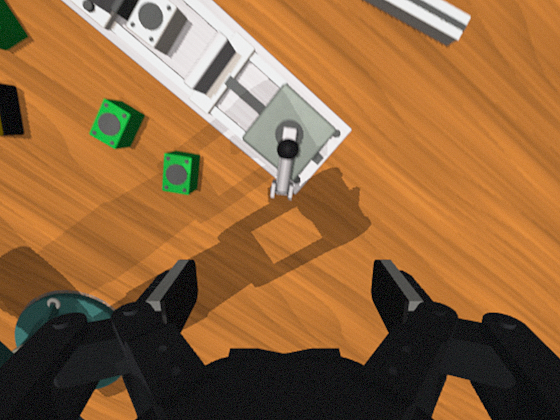

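The wrist view shows the black ball at (288, 148), the stem running down to the forked cheeks at about (282, 190), and the hub at (290, 132). I back-project these pixels.

```bash
cat >> h.py <<'E'
def wray(s,pos,rpy,uv,z):
    T=s["hand_eye"]; A=R.from_euler('xyz',rpy,degrees=True)
    d=np.linalg.inv(s["K"])@[uv[0],uv[1],1]; c=A.apply(T[:3,3])+pos; v=A.apply(T[:3,:3]@d)
    return c+v*(z-c[2])/v[2]
E
python3 - <<'E'
from h import *
o=manip.get_obs(); s=snapshot("wrist"); p,r=o["eef_pos"],o["tool_rot"]
im=s["color"]; c=cv2.resize(im[110:210,235:345],None,fx=6,fy=6,interpolation=cv2.INTER_CUBIC); cv2.imwrite("pics/crop2.png",c)
print(p,r)
for n,uv,z in (("ball",(288,148.5),.136),("fork",(281.5,189),.134),("hub",(290,132),.125)): print(n,wray(s,p,r,uv,z))
E
```

```text
[ 0.4893 -0.121   0.3399] [-179.9946    0.031    36.8393]
ball [ 0.5282 -0.0966  0.136 ]
fork [ 0.4874 -0.1181  0.134 ]
hub [ 0.5434 -0.0881  0.125 ]
```

View pics/crop2.png

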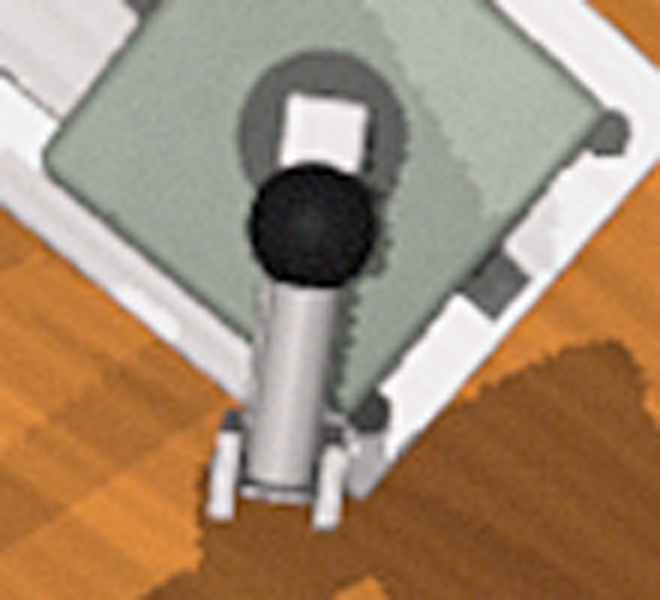

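```bash
python3 -c "
from h import *
r=[180,0,37];q=[180,0,27.8]
rows([.4895,-.1207,.34],r,[([.51,-.107,.31],[180,0,32]),([.528,-.096,.28],q)]+[([.528,-.096,z],q) for z in (.24,.20,.17,.15,.14,.137,.137,.137)])"
```

```text
10 rows: [0.0492, 0.0028, 0.06, 0.0, 0.0, 0.0556, 0.0422, 0.0004, 0.06, 0.0, 0.0, 0.0466, 0.0, 0.0, 0.08, 0.0, 0.0, 0.0, 0.0, 0.0, 0.08, 0.0, 0.0, 0.0, 0.0, 0.0, 0.06, 0.0, 0.0, 0.0, 0.0, 0.0, 0.04, 0.0, 0.0, 0.0, 0.0, 0.0, 0.02, 0.0, 0.0, 0.0, 0.0, 0.0, 0.006, 0.0, 0.0, 0.0, 0.0, 0.0, 0.0, 0.0, 0.0, 0.0, 0.0, 0.0, 0.0, 0.0, 0.0, 0.0]
end [ 0.528 -0.096  0.137] [180.      0.     27.802]
```

Request:
arm_command(steps=[0.0492, 0.0028, 0.06, 0, 0, 0.0556, 0.0422, 0.0004, 0.06, 0, 0, 0.0466, 0, 0, 0.08, 0, 0, 0, 0, 0, 0.08, 0, 0, 0, 0, 0, 0.06, 0, 0, 0, 0, 0, 0.04, 0, 0, 0, 0, 0, 0.02, 0, 0, 0, 0, 0, 0.006, 0, 0, 0, 0, 0, 0, 0, 0, 0, 0, 0, 0, 0, 0, 0])

```text
clock: 3.65
eef_pos: [0.5294, -0.0957, 0.1389]
tool_rot: [179.9, -0.1, 27.7]
contact_force: [0.6, 0.3, 0.1]
gripper_width: 0.0854
```

```bash
python3 - <<'E'
from h import *
o=manip.get_obs(); print(o["clock"],o["eef_pos"],o["tool_rot"],o["contact_force"])
s=snapshot("wrist"); cv2.imwrite("pics/wrist3.png",s["color"])
print([(d["conf"],d["position"]) for d in landmark_of(s,"ball")])
E
```

```text
3.65 [ 0.5294 -0.0957  0.1389] [179.8693  -0.1302  27.7449] [0.5573 0.3415 0.0516]
[(0.94, [0.5269, -0.0942, 0.1382])]
```

View pics/wrist3.png

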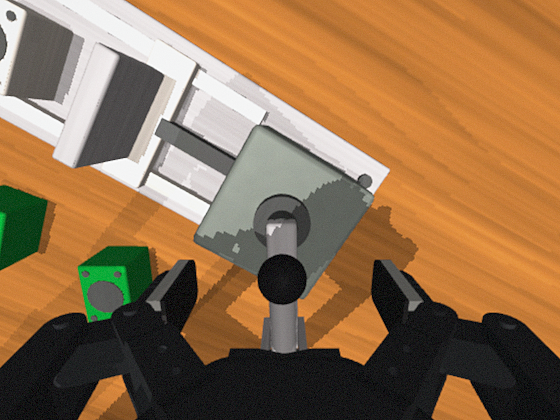

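The wrist view shows the ball at (282, 279), midway between the pads (centre x about 284), with the arm vertical in the picture. I close the fingers.

Request:
arm_command(steps=[0, 0, 0, 0, 0, 0, 0, 0, 0, 0, 0, 0, 0, 0, 0, 0, 0, 0, 0, 0, 0, 0, 0, 0, 0, 0, 0, 0, 0, 0, 0, 0, 0, 0, 0, 0, 0, 0, 0, 0, 0, 0, 0, 0, 0, 0, 0, 0], fingers=1)

```text
clock: 4.55
eef_pos: [0.5285, -0.0951, 0.1371]
tool_rot: [-180.0, -0.0, 27.8]
contact_force: [-0.6, 1.6, 0.8]
gripper_width: 0.021
```

```bash
python3 - <<'E'
from h import *
o=manip.get_obs(); print(o)
E
```

```text
{'clock': 4.55, 'joint_positions': array([-16.2574,   6.1384,  90.0645,   0.0153,  83.8087,  45.9715]), 'qvel': array([-0.0501, -0.0124,  0.0997,  0.1169, -0.0117,  0.106 ]), 'joint_efforts': array([ -0.6079, -34.2734, -29.9911,  -0.3123,  -0.2665,   0.0023]), 'eef_pos': array([ 0.5285, -0.0951,  0.1371]), 'tool_rot': array([-179.9809,   -0.0022,   27.7694]), 'contact_force': array([-0.6463,  1.5946,  0.7673]), 'ft_torque': array([0.2082, 0.0801, 0.0519]), 'gripper_width': 0.020975555824450605}
```

```bash
python3 -c "
from h import *
q=[180,0,27.8];a=np.array([np.cos(np.radians(207.8)),np.sin(np.radians(207.8)),0]);p=np.array([.528,-.096,.137]);t0=.05
f=lambda t:p+47e-3*((np.cos(t0)-np.cos(t))*a+(np.sin(t)-np.sin(t0))*np.array([0,0,1]))
T=np.linspace(t0,1.571,19)[1:]
rows(p,q,[(f(t),q) for t in T[:9]]); rows(f(T[8]),q,[(f(t),q) for t in T[9:]])"
```

```text
9 rows: [-0.0007, 0.0, -0.0079, 0.0, 0.0, 0.0, -0.0014, 0.0, -0.0078, 0.0, 0.0, 0.0, -0.0021, 0.0, -0.0077, 0.0, 0.0, 0.0, -0.0027, 0.0, -0.0075, 0.0, 0.0, 0.0, -0.0033, 0.0, -0.0072, 0.0, 0.0, 0.0, -0.0039, 0.0, -0.0069, 0.0, 0.0, 0.0, -0.0045, 0.0, -0.0066, 0.0, 0.0, 0.0, -0.005, 0.0, -0.0061, 0.0, 0.0, 0.0, -0.0055, 0.0, -0.0057, 0.0, 0.0, 0.0]
end [ 0.5151 -0.1028  0.1687] [180.    0.   27.8]
9 rows: [-0.006, 0.0, -0.0052, 0.0, 0.0, 0.0, -0.0064, 0.0, -0.0047, 0.0, 0.0, 0.0, -0.0068, 0.0, -0.0042, 0.0, 0.0, 0.0, -0.0071, 0.0, -0.0035, 0.0, 0.0, 0.0, -0.0073, 0.0, -0.003, 0.0, 0.0, 0.0, -0.0076, 0.0, -0.0023, 0.0, 0.0, 0.0, -0.0078, 0.0, -0.0016, 0.0, 0.0, 0.0, -0.0079, 0.0, -0.0011, 0.0, 0.0, 0.0, -0.0079, 0.0, -0.0003, 0.0, 0.0, 0.0]
end [ 0.4865 -0.1179  0.1817] [180.    0.   27.8]
```

Request:
arm_command(steps=[-0.0007, 0, -0.008, 0, 0, 0, -0.0014, 0, -0.0078, 0, 0, 0, -0.002, 0, -0.0077, 0, 0, 0, -0.0027, 0, -0.0075, 0, 0, 0, -0.0033, 0, -0.0072, 0, 0, 0, -0.004, 0, -0.007, 0, 0, 0, -0.0045, 0, -0.0066, 0, 0, 0, -0.005, 0, -0.006, 0, 0, 0, -0.0055, 0, -0.0057, 0, 0, 0, 0, 0, 0, 0, 0, 0])

```text
clock: 5.55
eef_pos: [0.5163, -0.1015, 0.1703]
tool_rot: [180.0, -0.2, 27.8]
contact_force: [-0.2, 0.8, -5.0]
gripper_width: 0.0209
```

Request:
arm_command(steps=[-0.006, 0, -0.0052, 0, 0, 0, -0.0064, 0, -0.0047, 0, 0, 0, -0.0068, 0, -0.0042, 0, 0, 0, -0.007, 0, -0.0035, 0, 0, 0, -0.0073, 0, -0.003, 0, 0, 0, -0.0076, 0, -0.0023, 0, 0, 0, -0.0078, 0, -0.0016, 0, 0, 0, -0.008, 0, -0.001, 0, 0, 0, -0.008, 0, -0.0003, 0, 0, 0, 0, 0, 0, 0, 0, 0, 0, 0, 0, 0, 0, 0])

```text
clock: 6.65
eef_pos: [0.4857, -0.1175, 0.1808]
tool_rot: [-179.9, 0.2, 27.7]
contact_force: [0.7, -2.0, -8.3]
gripper_width: 0.0201
```

```bash
python3 - <<'E'
from h import *
o=manip.get_obs(); print(o["clock"],o["eef_pos"],o["tool_rot"],o["contact_force"],o["ft_torque"])
s=snapshot("side"); print([(d["conf"],d["position"]) for d in landmark_of(s,"ball")])
a=s["color"][200:320,220:340]
s=snapshot("scene"); print([(d["conf"],d["position"]) for d in landmark_of(s,"ball")])
b=s["color"][150:270,150:270]
cv2.imwrite("pics/ss4.png",cv2.resize(np.hstack([a,b]),None,fx=3.3,fy=3.3,interpolation=cv2.INTER_CUBIC))
E
```

```text
6.65 [ 0.4857 -0.1175  0.1808] [-179.9073    0.1841   27.7213] [ 0.655  -1.9893 -8.2879] [ 0.1787 -0.0667 -0.0926]
[]
[(0.41, [0.4957, -0.1136, 0.1779])]
```

View pics/ss4.png

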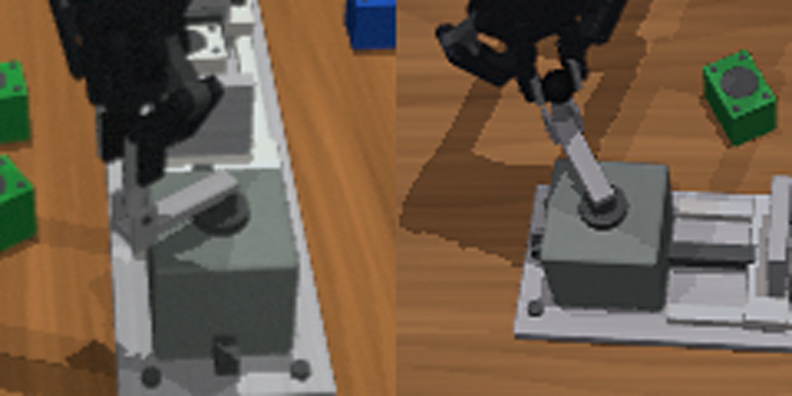

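The two crops show the handle standing nearly upright and still gripped at its ball. A downward pull of 8 N means I hold slightly too high, so I lower 2.5 mm and press outward against the fold stop.

Request:
arm_command(steps=[0, 0, 0.003, 0, 0, 0, -0.003, 0, 0.002, 0, 0, 0, -0.003, 0, 0, 0, 0, 0, -0.003, 0, 0, 0, 0, 0, 0, 0, 0, 0, 0, 0, 0, 0, 0, 0, 0, 0])

```text
clock: 7.45
eef_pos: [0.4842, -0.1185, 0.1807]
tool_rot: [179.9, -0.2, 27.8]
contact_force: [2.9, 4.4, -2.3]
gripper_width: 0.0204
```

```bash
python3 - <<'E'
from h import *
o=manip.get_obs(); print(o["clock"],o["eef_pos"],o["tool_rot"],o["contact_force"],o["ft_torque"],o["gripper_width"])
A=R.from_euler('xyz',o["tool_rot"],degrees=True); print("tool frame F",A.inv().apply(o["contact_force"]))
E
```

```text
7.45 [ 0.4842 -0.1185  0.1807] [179.9382  -0.2459  27.8146] [ 2.8525  4.4228 -2.2503] [ 1.0852 -0.5171 -0.0422] 0.020428734185600143
tool frame F [ 4.577  -2.5833  2.2672]
```

Request:
arm_command(steps=[-0.003, 0, 0, 0, 0, 0, -0.003, 0, 0, 0, 0, 0, 0, 0, 0, 0, 0, 0, 0, 0, 0, 0, 0, 0])

```text
clock: 7.85
eef_pos: [0.4811, -0.1208, 0.1799]
tool_rot: [179.9, -0.1, 27.8]
contact_force: [3.9, 2.6, -5.3]
gripper_width: 0.0199
```

```bash
python3 - <<'E'
from h import *
o=manip.get_obs(); print(o["clock"],o["eef_pos"],o["tool_rot"],o["contact_force"],o["ft_torque"],o["gripper_width"])
A=R.from_euler('xyz',o["tool_rot"],degrees=True); print("tool frame F",A.inv().apply(o["contact_force"]))
s=snapshot("side"); print([(d["conf"],d["position"]) for d in landmark_of(s,"ball")])
s=snapshot("scene"); print([(d["conf"],d["position"]) for d in landmark_of(s,"ball")],[(d["conf"],d["position"]) for d in landmark_of(s,"crank_axis")])
E
```

```text
7.85 [ 0.4811 -0.1208  0.1799] [179.8714  -0.1041  27.7939] [ 3.8943  2.5734 -5.3292] [ 0.0235 -0.9054  0.0616] 0.019924590766109564
tool frame F [ 4.6353 -0.4726  5.3366]
[]
[(0.53, [0.4948, -0.1134, 0.1807])] [(0.67, [0.5395, -0.0859, 0.1319]), (0.29, [0.7756, -0.1222, -0.003])]
```

```bash
python3 - <<'E'
from h import *
s=snapshot("wrist"); a=s["color"][150:420,100:470]
t=snapshot("scene"); b=cv2.resize(t["color"][160:230,180:250],(270,270),interpolation=cv2.INTER_CUBIC)
cv2.imwrite("pics/w5.png",np.hstack([a,b]))
for n in ("ball","crank_axis"): print([(d["conf"],d["position"]) for d in landmark_of(s,n)])
E
```

```text
[(0.86, [0.4902, -0.1145, 0.1834])]
[(0.66, [0.54, -0.0852, 0.1365])]
```

View pics/w5.png

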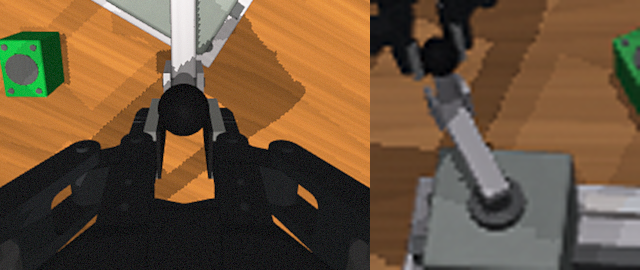

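The wrist crop shows the ball at full-frame (283, 260). It sits about 8 mm inward of the TCP and 4 mm below it, at the pad edge, and the handle looks near upright. I let go, recentre and regrasp.

Request:
arm_command(steps=[0, 0, 0, 0, 0, 0, 0, 0, 0, 0, 0, 0, 0, 0, 0, 0, 0, 0, 0, 0, 0, 0, 0, 0, 0, 0, 0, 0, 0, 0], fingers=-0.3)

```text
clock: 8.8
eef_pos: [0.4801, -0.1208, 0.1794]
tool_rot: [180.0, 0.0, 27.8]
contact_force: [0.4, 0.2, -0.1]
gripper_width: 0.0554
```

```bash
python3 - <<'E'
from h import *
o=manip.get_obs(); print(o["clock"],o["eef_pos"],o["tool_rot"],o["contact_force"],o["gripper_width"])
s=snapshot("wrist"); p,r=o["eef_pos"],o["tool_rot"]
A=R.from_euler('xyz',r,degrees=True)
for d in regions_of(s,"ball")[:2]:
    m=d["region"].astype(np.uint8); ys,xs=np.nonzero(m); print(d["conf"],xs.min(),xs.max(),ys.min(),ys.max())
g=cv2.cvtColor(s["color"],cv2.COLOR_BGR2GRAY)
cv2.imwrite("pics/w6.png",s["color"][150:420,100:470])
for n in ("ball","crank_axis"):
    for d in landmark_of(s,n): print(n,d["conf"],d["position"],"tool",A.inv().apply(np.array(d["position"])-p))
E
```

```text
8.8 [ 0.4801 -0.1208  0.1794] [179.9898   0.022   27.7539] [ 0.4002  0.1543 -0.1068] 0.0553853400936917
0.62 259 311 222 284
0.4 260 311 112 284
ball 0.89 [0.4901, -0.1153, 0.1813] tool [ 0.0114 -0.0002 -0.0019]
crank_axis 0.59 [0.5386, -0.0844, 0.1356] tool [ 0.0687 -0.005   0.0438]
```

View pics/w6.png

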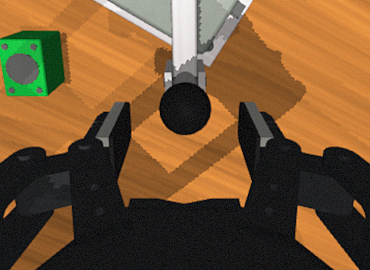

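Now open, the ball is at full-frame (285, 258): 10.5 mm inward of the TCP and level with it. The handle stays up. I recentre and regrip.

Request:
arm_command(steps=[0.011, 0, 0.004, 0, 0, 0, 0.01, 0, 0, 0, 0, 0, 0, 0, 0, 0, 0, 0, 0, 0, 0, 0, 0, 0])

```text
clock: 9.4
eef_pos: [0.4897, -0.1156, 0.1771]
tool_rot: [-180.0, 0.0, 27.8]
contact_force: [-0.5, -0.3, 0.1]
gripper_width: 0.0551
```

Request:
arm_command(steps=[0, 0, 0, 0, 0, 0, 0, 0, 0, 0, 0, 0, 0, 0, 0, 0, 0, 0, 0, 0, 0, 0, 0, 0, 0, 0, 0, 0, 0, 0, 0, 0, 0, 0, 0, 0], fingers=1)

```text
clock: 10.0
eef_pos: [0.4896, -0.116, 0.1776]
tool_rot: [180.0, -0.0, 27.8]
contact_force: [-0.8, -1.2, 1.7]
gripper_width: 0.0209
```

Request:
arm_command(steps=[-0.003, 0, 0, 0, 0, 0, -0.003, 0, 0, 0, 0, 0, 0, 0, 0, 0, 0, 0])

```text
clock: 10.3
eef_pos: [0.4877, -0.117, 0.1777]
tool_rot: [179.9, -0.1, 27.8]
contact_force: [3.1, 0.7, 1.3]
gripper_width: 0.0216
```

```bash
python3 - <<'E'
from h import *
o=manip.get_obs(); print(o["clock"],o["eef_pos"],o["tool_rot"],o["contact_force"],o["ft_torque"],o["gripper_width"])
A=R.from_euler('xyz',o["tool_rot"],degrees=True); print("tool frame F",A.inv().apply(o["contact_force"]))
E
```

```text
10.3 [ 0.4877 -0.117   0.1777] [179.94    -0.131   27.7741] [3.0776 0.6889 1.2588] [ 0.1607 -0.627  -0.0101] 0.021647848358542984
tool frame F [ 3.047   0.8259 -1.2509]
```

Request:
arm_command(steps=[-0.003, 0, 0, 0, 0, 0, -0.002, 0, 0, 0, 0, 0, 0, 0, 0, 0, 0, 0])

```text
clock: 10.6
eef_pos: [0.4857, -0.1181, 0.1777]
tool_rot: [179.9, -0.2, 27.8]
contact_force: [5.7, 2.7, 1.3]
gripper_width: 0.0209
```

The outward force rises to 6.3 N, so the handle is against its stop. Now I wind clockwise, with azimuth decreasing.

```bash
cat > arc.py <<'E'
import sys; from h import *
# arc.py px py pz cx cy r az0 daz n : rows along circle from commanded p
px,py,pz,cx,cy,r,az0,daz,n=map(float,sys.argv[1:]); q=[180,0,27.8]
rows([px,py,pz],q,[([cx+r*np.cos(t),cy+r*np.sin(t),pz],q) for t in az0+daz*np.arange(1,int(n)+1)])
E
cat > f.py <<'E'
import sys; from h import *
o=manip.get_obs(); c=np.array([float(sys.argv[1]),float(sys.argv[2])]); d=o["eef_pos"][:2]-c
az=np.arctan2(d[1],d[0]); F=o["contact_force"][:2]; u=d/np.linalg.norm(d)
print("clock",o["clock"],"pos",o["eef_pos"],"az",az,"r",np.linalg.norm(d),"Frad(on tool,+out)",F@u,"Fpush(on ball, cw)",-(F@np.array([u[1],-u[0]])),"Fz",o["contact_force"][2],"w",o["gripper_width"])
E
python3 arc.py .4843 -.1191 .1772 .5425 -.0875 .0645 3.639 -0.1 12
```

```text
12 rows: [0.0039, -0.0129, 0.0, 0.0, 0.0, 0.0, 0.0018, -0.0128, 0.0, 0.0, 0.0, 0.0, 0.003, -0.0125, 0.0, 0.0, 0.0, 0.0, 0.0043, -0.0122, 0.0, 0.0, 0.0, 0.0, 0.0055, -0.0117, 0.0, 0.0, 0.0, 0.0, 0.0066, -0.0111, 0.0, 0.0, 0.0, 0.0, 0.0077, -0.0103, 0.0, 0.0, 0.0, 0.0, 0.0086, -0.0096, 0.0, 0.0, 0.0, 0.0, 0.0096, -0.0086, 0.0, 0.0, 0.0, 0.0, 0.0104, -0.0076, 0.0, 0.0, 0.0, 0.0, 0.0111, -0.0066, 0.0, 0.0, 0.0, 0.0, 0.0117, -0.0054, 0.0, 0.0, 0.0, 0.0]
end [ 0.4933 -0.0458  0.1772] [180.    0.   27.8]
```

Request:
arm_command(steps=[0.0039, -0.0129, 0, 0, 0, 0, 0.0018, -0.0128, 0, 0, 0, 0, 0.003, -0.0125, 0, 0, 0, 0, 0.0043, -0.0122, 0, 0, 0, 0, 0.0055, -0.0117, 0, 0, 0, 0, 0.0066, -0.0111, 0, 0, 0, 0, 0.0077, -0.0103, 0, 0, 0, 0, 0.0086, -0.0096, 0, 0, 0, 0, 0.0096, -0.0086, 0, 0, 0, 0, 0.0104, -0.0076, 0, 0, 0, 0])

```text
clock: 11.6
eef_pos: [0.4865, -0.057, 0.1777]
tool_rot: [179.7, 0.1, 27.7]
contact_force: [3.4, -5.6, 2.8]
gripper_width: 0.021
```

```bash
python3 f.py .5425 -.0875
```

```text
clock 11.6 pos [ 0.4865 -0.057   0.1777] az 2.642287285733883 r 0.06376059187344423 Frad(on tool,+out) -5.698050982737016 Fpush(on ball, cw) 3.2519027775747857 Fz 2.791737947374344 w 0.020992145267961927
```

```bash
python3 arc.py .4860 -.0564 .1772 .5425 -.0875 .0635 2.639 -0.12 12
```

```text
12 rows: [0.0142, -0.0059, 0.0, 0.0, 0.0, 0.0, 0.014, -0.006, 0.0, 0.0, 0.0, 0.0, 0.0147, -0.0042, 0.0, 0.0, 0.0, 0.0, 0.015, -0.0025, 0.0, 0.0, 0.0, 0.0, 0.0152, -0.0007, 0.0, 0.0, 0.0, 0.0, 0.0152, 0.0012, 0.0, 0.0, 0.0, 0.0, 0.0149, 0.003, 0.0, 0.0, 0.0, 0.0, 0.0145, 0.0047, 0.0, 0.0, 0.0, 0.0, 0.0138, 0.0065, 0.0, 0.0, 0.0, 0.0, 0.0129, 0.008, 0.0, 0.0, 0.0, 0.0, 0.0119, 0.0096, 0.0, 0.0, 0.0, 0.0, 0.0106, 0.0109, 0.0, 0.0, 0.0, 0.0]
end [ 0.5656 -0.0284  0.1772] [180.    0.   27.8]
```

Request:
arm_command(steps=[0.0142, -0.0059, 0, 0, 0, 0, 0.014, -0.006, 0, 0, 0, 0, 0.0147, -0.0042, 0, 0, 0, 0, 0.015, -0.0025, 0, 0, 0, 0, 0.0152, -0.0007, 0, 0, 0, 0, 0.0152, 0.0012, 0, 0, 0, 0, 0.0149, 0.003, 0, 0, 0, 0, 0.0145, 0.0047, 0, 0, 0, 0, 0.0138, 0.0065, 0, 0, 0, 0, 0.0129, 0.008, 0, 0, 0, 0, 0.0119, 0.0096, 0, 0, 0, 0, 0.0106, 0.0109, 0, 0, 0, 0])

```text
clock: 12.8
eef_pos: [0.5631, -0.0299, 0.1776]
tool_rot: [179.9, 0.5, 27.7]
contact_force: [-6.8, -7.8, 7.2]
gripper_width: 0.021
```

```bash
python3 f.py .5425 -.0875; python3 arc.py .5656 -.0284 .1772 .5425 -.0875 .0635 1.199 -0.1 12
```

```text
clock 12.8 pos [ 0.5631 -0.0299  0.1776] az 1.2268064107429781 r 0.06118748317791514 Frad(on tool,+out) -9.633310810325549 Fpush(on ball, cw) 3.747577964685745 Fz 7.237364328686404 w 0.020998142026872696
12 rows: [0.0078, 0.0099, 0.0, 0.0, 0.0, 0.0, 0.0068, 0.0107, 0.0, 0.0, 0.0, 0.0, 0.0057, 0.0113, 0.0, 0.0, 0.0, 0.0, 0.0045, 0.0119, 0.0, 0.0, 0.0, 0.0, 0.0033, 0.0123, 0.0, 0.0, 0.0, 0.0, 0.0021, 0.0125, 0.0, 0.0, 0.0, 0.0, 0.0008, 0.0127, 0.0, 0.0, 0.0, 0.0, -0.0005, 0.0126, 0.0, 0.0, 0.0, 0.0, -0.0017, 0.0126, 0.0, 0.0, 0.0, 0.0, -0.003, 0.0124, 0.0, 0.0, 0.0, 0.0, -0.0041, 0.0119, 0.0, 0.0, 0.0, 0.0, -0.0054, 0.0116, 0.0, 0.0, 0.0, 0.0]
end [ 0.606  -0.0876  0.1772] [180.    0.   27.8]
```

```bash
python3 arc.py .5656 -.0284 .1772 .5406 -.0889 .0625 1.179 -0.1 12
```

```text
12 rows: [0.0029, 0.0138, 0.0, 0.0, 0.0, 0.0, 0.0065, 0.0107, 0.0, 0.0, 0.0, 0.0, 0.0054, 0.0113, 0.0, 0.0, 0.0, 0.0, 0.0042, 0.0117, 0.0, 0.0, 0.0, 0.0, 0.003, 0.0121, 0.0, 0.0, 0.0, 0.0, 0.0018, 0.0124, 0.0, 0.0, 0.0, 0.0, 0.0005, 0.0125, 0.0, 0.0, 0.0, 0.0, -0.0007, 0.0125, 0.0, 0.0, 0.0, 0.0, -0.0019, 0.0123, 0.0, 0.0, 0.0, 0.0, -0.0032, 0.0121, 0.0, 0.0, 0.0, 0.0, -0.0043, 0.0117, 0.0, 0.0, 0.0, 0.0, -0.0055, 0.0112, 0.0, 0.0, 0.0, 0.0]
end [ 0.6031 -0.0902  0.1772] [180.    0.   27.8]
```

Request:
arm_command(steps=[0.0029, 0.0138, 0, 0, 0, 0, 0.0065, 0.0107, 0, 0, 0, 0, 0.0054, 0.0113, 0, 0, 0, 0, 0.0042, 0.0117, 0, 0, 0, 0, 0.003, 0.0121, 0, 0, 0, 0, 0.0018, 0.0124, 0, 0, 0, 0, 0.0005, 0.0125, 0, 0, 0, 0, -0.0007, 0.0125, 0, 0, 0, 0, -0.0019, 0.0123, 0, 0, 0, 0, -0.0032, 0.0121, 0, 0, 0, 0, -0.0043, 0.0117, 0, 0, 0, 0, -0.0055, 0.0112, 0, 0, 0, 0])

```text
clock: 14.0
eef_pos: [0.6025, -0.0875, 0.1777]
tool_rot: [-179.8, 0.0, 27.9]
contact_force: [-0.2, 4.7, 5.2]
gripper_width: 0.0209
```

```bash
python3 f.py .5406 -.0889; python3 - <<'E'
from h import *
s=snapshot("scene"); v=np.array([.057,.998])
for n in ("jaw","block","stop","ball"):
  print(n,[(round(d["conf"],2),np.round(d["position"],4)) for d in landmark_of(s,n) if 0.5<d["position"][0]<.62])
E
python3 arc.py .6031 -.0902 .1772 .5406 -.0889 .0625 -.0208 -0.06 12
```

```text
clock 14.0 pos [ 0.6025 -0.0875  0.1777] az 0.021946342045012675 r 0.061959525426128155 Frad(on tool,+out) -0.11772621889255232 Fpush(on ball, cw) 4.750202716628965 Fz 5.163631125459885 w 0.02090820277102278
jaw [(0.66, array([0.5516, 0.0807, 0.0098]))]
block [(0.58, array([0.5523, 0.1264, 0.0131]))]
stop []
ball [(0.5, array([ 0.6044, -0.0871,  0.1756]))]
12 rows: [-0.0039, 0.0064, 0.0, 0.0, 0.0, 0.0, -0.0042, 0.0062, 0.0, 0.0, 0.0, 0.0, -0.0045, 0.006, 0.0, 0.0, 0.0, 0.0, -0.005, 0.0056, 0.0, 0.0, 0.0, 0.0, -0.0052, 0.0054, 0.0, 0.0, 0.0, 0.0, -0.0056, 0.005, 0.0, 0.0, 0.0, 0.0, -0.0058, 0.0047, 0.0, 0.0, 0.0, 0.0, -0.0062, 0.0043, 0.0, 0.0, 0.0, 0.0, -0.0063, 0.004, 0.0, 0.0, 0.0, 0.0, -0.0066, 0.0035, 0.0, 0.0, 0.0, 0.0, -0.0068, 0.0032, 0.0, 0.0, 0.0, 0.0, -0.007, 0.0027, 0.0, 0.0, 0.0, 0.0]
end [ 0.5867 -0.1311  0.1772] [180.    0.   27.8]
```

```bash
python3 arc.py .6031 -.0902 .1772 .5418 -.0889 .0625 -.0208 -0.06 12
```

```text
12 rows: [-0.0017, 0.0076, 0.0, 0.0, 0.0, 0.0, -0.0042, 0.0062, 0.0, 0.0, 0.0, 0.0, -0.0046, 0.0059, 0.0, 0.0, 0.0, 0.0, -0.0049, 0.0057, 0.0, 0.0, 0.0, 0.0, -0.0053, 0.0053, 0.0, 0.0, 0.0, 0.0, -0.0056, 0.005, 0.0, 0.0, 0.0, 0.0, -0.0058, 0.0047, 0.0, 0.0, 0.0, 0.0, -0.0061, 0.0043, 0.0, 0.0, 0.0, 0.0, -0.0064, 0.004, 0.0, 0.0, 0.0, 0.0, -0.0066, 0.0036, 0.0, 0.0, 0.0, 0.0, -0.0068, 0.0031, 0.0, 0.0, 0.0, 0.0, -0.007, 0.0028, 0.0, 0.0, 0.0, 0.0]
end [ 0.5879 -0.1311  0.1772] [180.    0.   27.8]
```

Request:
arm_command(steps=[-0.0017, 0.0076, -0.002, 0, 0, 0, -0.0042, 0.0062, 0, 0, 0, 0, -0.0046, 0.0059, 0, 0, 0, 0, -0.0049, 0.0057, 0, 0, 0, 0, -0.0053, 0.0053, 0, 0, 0, 0, -0.0056, 0.005, 0, 0, 0, 0, -0.0058, 0.0047, 0, 0, 0, 0, -0.0061, 0.0043, 0, 0, 0, 0, -0.0064, 0.004, 0, 0, 0, 0, -0.0066, 0.0036, 0, 0, 0, 0, -0.0068, 0.0031, 0, 0, 0, 0, -0.007, 0.0028, 0, 0, 0, 0])

```text
clock: 15.45
eef_pos: [0.5876, -0.1291, 0.1778]
tool_rot: [-179.8, 0.0, 27.8]
contact_force: [0.1, 5.5, 3.6]
gripper_width: 0.021
```

```bash
python3 f.py .5418 -.0889; python3 - <<'E'
from h import *
s=snapshot("scene"); cv2.imwrite("pics/s7.png",cv2.resize(s["color"][180:280,180:370],None,fx=4,fy=4,interpolation=cv2.INTER_CUBIC))
for n in ("jaw","block","stop"):
  print(n,[(round(d["conf"],2),np.round(d["position"],4)) for d in landmark_of(s,n) if 0.5<d["position"][0]<.62])
E
python3 arc.py .5879 -.1311 .1782 .5418 -.0889 .0625 -.741 -0.04 12
```

```text
clock 15.45 pos [ 0.5876 -0.1291  0.1778] az -0.7201229028004015 r 0.06091371009480659 Frad(on tool,+out) -3.556813830018332 Fpush(on ball, cw) 4.166457835973461 Fz 3.5954018564372383 w 0.020956834015544826
jaw [(0.95, array([0.5529, 0.0915, 0.0108]))]
block [(0.77, array([0.5527, 0.1267, 0.0119]))]
stop [(0.55, array([0.5588, 0.2011, 0.009 ]))]
12 rows: [-0.0047, 0.0016, 0.0, 0.0, 0.0, 0.0, -0.0048, 0.0014, 0.0, 0.0, 0.0, 0.0, -0.0049, 0.0012, 0.0, 0.0, 0.0, 0.0, -0.0049, 0.001, 0.0, 0.0, 0.0, 0.0, -0.0049, 0.0008, 0.0, 0.0, 0.0, 0.0, -0.0049, 0.0007, 0.0, 0.0, 0.0, 0.0, -0.005, 0.0004, 0.0, 0.0, 0.0, 0.0, -0.005, 0.0002, 0.0, 0.0, 0.0, 0.0, -0.005, 0.0, 0.0, 0.0, 0.0, 0.0, -0.005, -0.0002, 0.0, 0.0, 0.0, 0.0, -0.005, -0.0003, 0.0, 0.0, 0.0, 0.0, -0.005, -0.0006, 0.0, 0.0, 0.0, 0.0]
end [ 0.5632 -0.1476  0.1782] [180.    0.   27.8]
```

View pics/s7.png

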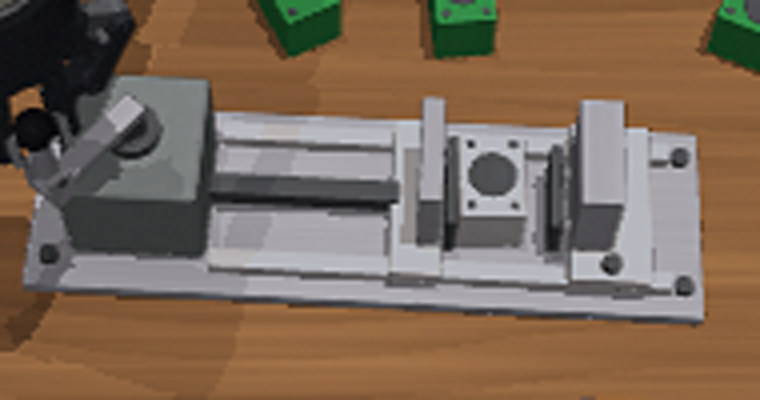

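The crop shows the jaw pad at the block's back face (x about 460) and about 14 mm of gap between the block front (525) and the stop pad (548), which is roughly 1.2 rad to go. The handle is upright.

Request:
arm_command(steps=[-0.0047, 0.0016, 0, 0, 0, 0, -0.0048, 0.0014, 0, 0, 0, 0, -0.0049, 0.0012, 0, 0, 0, 0, -0.0049, 0.001, 0, 0, 0, 0, -0.0049, 0.0008, 0, 0, 0, 0, -0.0049, 0.0007, 0, 0, 0, 0, -0.005, 0.0004, 0, 0, 0, 0, -0.005, 0.0002, 0, 0, 0, 0, -0.005, 0, 0, 0, 0, 0, -0.005, -0.0002, 0, 0, 0, 0, -0.005, -0.0003, 0, 0, 0, 0, -0.005, -0.0006, 0, 0, 0, 0])

```text
clock: 16.85
eef_pos: [0.564, -0.146, 0.1778]
tool_rot: [-179.9, -0.1, 27.8]
contact_force: [1.8, 4.4, 1.7]
gripper_width: 0.021
```

```bash
python3 f.py .5418 -.0889;python3 arc.py .5632 -.1476 .1782 .5418 -.0889 .0625 -1.221 -0.03 10
```

```text
clock 16.85 pos [ 0.564  -0.146   0.1778] az -1.2000402029615838 r 0.06121401769993719 Frad(on tool,+out) -3.4251987921509 Fpush(on ball, cw) 3.2487214653620917 Fz 1.7488382231565234 w 0.020975115562144712
10 rows: [-0.0037, -0.0005, 0.0, 0.0, 0.0, 0.0, -0.0037, -0.0007, 0.0, 0.0, 0.0, 0.0, -0.0036, -0.0008, 0.0, 0.0, 0.0, 0.0, -0.0037, -0.0009, 0.0, 0.0, 0.0, 0.0, -0.0036, -0.001, 0.0, 0.0, 0.0, 0.0, -0.0036, -0.0011, 0.0, 0.0, 0.0, 0.0, -0.0035, -0.0012, 0.0, 0.0, 0.0, 0.0, -0.0035, -0.0013, 0.0, 0.0, 0.0, 0.0, -0.0035, -0.0014, 0.0, 0.0, 0.0, 0.0, -0.0034, -0.0016, 0.0, 0.0, 0.0, 0.0]
end [ 0.5449 -0.1513  0.1782] [180.    0.   27.8]
```

Request:
arm_command(steps=[-0.0037, -0.0005, 0, 0, 0, 0, -0.0037, -0.0007, 0, 0, 0, 0, -0.0036, -0.0008, 0, 0, 0, 0, -0.0037, -0.0009, 0, 0, 0, 0, -0.0036, -0.001, 0, 0, 0, 0, -0.0036, -0.0011, 0, 0, 0, 0])

```text
clock: 17.45
eef_pos: [0.5532, -0.1492, 0.1778]
tool_rot: [-180.0, -0.1, 27.8]
contact_force: [3.2, 4.0, 0.4]
gripper_width: 0.021
```

```bash
python3 f.py .5418 -.0889;python3 arc.py .5522 -.1505 .1782 .5418 -.0889 .0625 -1.401 -0.03 12
```

```text
clock 17.45 pos [ 0.5532 -0.1492  0.1778] az -1.3838228957938752 r 0.06140535079963923 Frad(on tool,+out) -3.3632640061793317 Fpush(on ball, cw) 3.893015559889654 Fz 0.44734796131908905 w 0.021047510408200923
12 rows: [-0.0033, -0.0011, 0.0, 0.0, 0.0, 0.0, -0.0035, -0.0013, 0.0, 0.0, 0.0, 0.0, -0.0034, -0.0014, 0.0, 0.0, 0.0, 0.0, -0.0035, -0.0015, 0.0, 0.0, 0.0, 0.0, -0.0033, -0.0017, 0.0, 0.0, 0.0, 0.0, -0.0034, -0.0017, 0.0, 0.0, 0.0, 0.0, -0.0032, -0.0018, 0.0, 0.0, 0.0, 0.0, -0.0033, -0.002, 0.0, 0.0, 0.0, 0.0, -0.0031, -0.002, 0.0, 0.0, 0.0, 0.0, -0.0031, -0.0021, 0.0, 0.0, 0.0, 0.0, -0.003, -0.0022, 0.0, 0.0, 0.0, 0.0, -0.003, -0.0023, 0.0, 0.0, 0.0, 0.0]
end [ 0.53   -0.1503  0.1782] [180.    0.   27.8]
```

Request:
arm_command(steps=[-0.0033, -0.0011, 0, 0, 0, 0, -0.0035, -0.0013, 0, 0, 0, 0, -0.0034, -0.0014, 0, 0, 0, 0, -0.0035, -0.0015, 0, 0, 0, 0])

```text
clock: 17.85
eef_pos: [0.5459, -0.1503, 0.1778]
tool_rot: [-180.0, -0.1, 27.8]
contact_force: [4.4, 3.8, 0.7]
gripper_width: 0.0214
```

```bash
python3 f.py .5418 -.0889
```

```text
clock 17.85 pos [ 0.5459 -0.1503  0.1778] az -1.5045751156561793 r 0.06153053953414017 Frad(on tool,+out) -3.518489231396521 Fpush(on ball, cw) 4.672728309896205 Fz 0.7420262035813563 w 0.02144988844396687
```

Request:
arm_command(steps=[-0.0033, -0.0017, 0, 0, 0, 0, -0.0034, -0.0017, 0, 0, 0, 0])

```text
clock: 18.05
eef_pos: [0.5418, -0.1505, 0.1778]
tool_rot: [-180.0, -0.0, 27.8]
contact_force: [3.9, 3.3, -0.6]
gripper_width: 0.021
```

```bash
python3 f.py .5418 -.0889
```

```text
clock 18.05 pos [ 0.5418 -0.1505  0.1778] az -1.5700243597704355 r 0.06162647461294628 Frad(on tool,+out) -3.252182263625132 Fpush(on ball, cw) 3.9521912653602524 Fz -0.640303827712746 w 0.020977898352006183
```

Not caught yet. I continue in small groups.

Request:
arm_command(steps=[-0.0032, -0.0018, 0, 0, 0, 0, -0.0033, -0.002, 0, 0, 0, 0, -0.0031, -0.002, 0, 0, 0, 0])

```text
clock: 18.35
eef_pos: [0.536, -0.1504, 0.1778]
tool_rot: [180.0, 0.0, 27.8]
contact_force: [3.5, 2.1, -1.2]
gripper_width: 0.0212
```

```bash
python3 f.py .5418 -.0889
```

```text
clock 18.35 pos [ 0.536  -0.1504  0.1778] az -1.6646365074685934 r 0.06176604097308469 Frad(on tool,+out) -2.462841348997826 Fpush(on ball, cw) 3.3055277987684546 Fz -1.1889476592778296 w 0.021209340289678216
```

Request:
arm_command(steps=[-0.0031, -0.0021, 0, 0, 0, 0, -0.003, -0.0022, 0, 0, 0, 0, -0.003, -0.0023, 0, 0, 0, 0])

```text
clock: 18.65
eef_pos: [0.5302, -0.1497, 0.1779]
tool_rot: [180.0, 0.0, 27.8]
contact_force: [3.8, 2.2, -1.8]
gripper_width: 0.0211
```

```bash
python3 f.py .5418 -.0889;python3 arc.py .53 -.1503 .1782 .5418 -.0889 .0625 -1.761 -0.03 12
```

```text
clock 18.65 pos [ 0.5302 -0.1497  0.1779] az -1.75894965228363 r 0.06187361226322379 Frad(on tool,+out) -2.8808557101838965 Fpush(on ball, cw) 3.280787217793586 Fz -1.7811179280347287 w 0.0211038056310778
12 rows: [-0.0029, -0.0025, 0.0, 0.0, 0.0, 0.0, -0.0028, -0.0024, 0.0, 0.0, 0.0, 0.0, -0.0028, -0.0026, 0.0, 0.0, 0.0, 0.0, -0.0026, -0.0026, 0.0, 0.0, 0.0, 0.0, -0.0026, -0.0027, 0.0, 0.0, 0.0, 0.0, -0.0025, -0.0028, 0.0, 0.0, 0.0, 0.0, -0.0024, -0.0029, 0.0, 0.0, 0.0, 0.0, -0.0024, -0.0029, 0.0, 0.0, 0.0, 0.0, -0.0022, -0.003, 0.0, 0.0, 0.0, 0.0, -0.0021, -0.0031, 0.0, 0.0, 0.0, 0.0, -0.0021, -0.0032, 0.0, 0.0, 0.0, 0.0, -0.002, -0.0031, 0.0, 0.0, 0.0, 0.0]
end [ 0.5091 -0.1422  0.1782] [180.    0.   27.8]
```

Request:
arm_command(steps=[-0.0029, -0.0025, 0, 0, 0, 0, -0.0028, -0.0024, 0, 0, 0, 0, -0.0028, -0.0026, 0, 0, 0, 0])

```text
clock: 18.95
eef_pos: [0.5247, -0.1484, 0.1779]
tool_rot: [180.0, 0.0, 27.8]
contact_force: [4.5, 0.8, -3.5]
gripper_width: 0.0211
```

```bash
python3 f.py .5418 -.0889
```

```text
clock 18.95 pos [ 0.5247 -0.1484  0.1779] az -1.8511438860825815 r 0.06194311564988813 Frad(on tool,+out) -1.9959193897849088 Fpush(on ball, cw) 4.093582662991912 Fz -3.474270858543488 w 0.021083989923138004
```

Request:
arm_command(steps=[-0.0026, -0.0026, 0.001, 0, 0, 0, -0.0026, -0.0027, 0, 0, 0, 0])

```text
clock: 19.15
eef_pos: [0.5213, -0.1474, 0.1779]
tool_rot: [179.9, 0.0, 27.8]
contact_force: [4.2, 0.3, -2.1]
gripper_width: 0.0205
```

```bash
python3 f.py .5418 -.0889
```

```text
clock 19.15 pos [ 0.5213 -0.1474  0.1779] az -1.90751411420902 r 0.06197498760523506 Frad(on tool,+out) -1.6635752912027075 Fpush(on ball, cw) 3.856332501261144 Fz -2.1423595684451495 w 0.020540453312609067
```

```bash
python3 arc.py .5210 -.1478 .1777 .5418 -.0889 .0632 -1.911 -0.03 12
```

```text
12 rows: [-0.0037, -0.0019, 0.0, 0.0, 0.0, 0.0, -0.0024, -0.0029, 0.0, 0.0, 0.0, 0.0, -0.0024, -0.003, 0.0, 0.0, 0.0, 0.0, -0.0022, -0.003, 0.0, 0.0, 0.0, 0.0, -0.0022, -0.0031, 0.0, 0.0, 0.0, 0.0, -0.0021, -0.0032, 0.0, 0.0, 0.0, 0.0, -0.002, -0.0032, 0.0, 0.0, 0.0, 0.0, -0.0019, -0.0033, 0.0, 0.0, 0.0, 0.0, -0.0017, -0.0034, 0.0, 0.0, 0.0, 0.0, -0.0017, -0.0033, 0.0, 0.0, 0.0, 0.0, -0.0016, -0.0035, 0.0, 0.0, 0.0, 0.0, -0.0015, -0.0035, 0.0, 0.0, 0.0, 0.0]
end [ 0.5011 -0.1372  0.1777] [180.    0.   27.8]
```

Request:
arm_command(steps=[-0.0037, -0.0019, 0, 0, 0, 0, -0.0024, -0.0029, 0, 0, 0, 0, -0.0024, -0.003, 0, 0, 0, 0])

```text
clock: 19.45
eef_pos: [0.5159, -0.1454, 0.1779]
tool_rot: [180.0, -0.0, 27.8]
contact_force: [5.0, 1.3, -2.6]
gripper_width: 0.0208
```

```bash
python3 f.py .5418 -.0889
```

```text
clock 19.45 pos [ 0.5159 -0.1454  0.1779] az -2.0003085347023206 r 0.062164567211923955 Frad(on tool,+out) -3.2267184261456636 Fpush(on ball, cw) 4.041024935416266 Fz -2.551117927414769 w 0.02083061991639968
```

Request:
arm_command(steps=[-0.0022, -0.003, 0, 0, 0, 0, -0.0022, -0.0031, 0, 0, 0, 0, -0.0021, -0.0032, 0, 0, 0, 0])

```text
clock: 19.75
eef_pos: [0.5109, -0.143, 0.1779]
tool_rot: [180.0, -0.0, 27.8]
contact_force: [5.4, 1.2, -2.2]
gripper_width: 0.021
```

```bash
python3 f.py .5418 -.0889; python3 - <<'E'
from h import *
s=snapshot("scene"); cv2.imwrite("pics/s8.png",cv2.resize(s["color"][180:280,180:370],None,fx=4,fy=4,interpolation=cv2.INTER_CUBIC))
for n in ("jaw","block","stop"):
  print(n,[(round(d["conf"],2),np.round(d["position"],4)) for d in landmark_of(s,n) if 0.5<d["position"][0]<.62])
E
```

```text
clock 19.75 pos [ 0.5109 -0.143   0.1779] az -2.0901811922240343 r 0.06233148882701872 Frad(on tool,+out) -3.7417986786323985 Fpush(on ball, cw) 4.0845036509464405 Fz -2.245340830168874 w 0.02103503171851192
jaw [(0.73, array([0.5529, 0.1384, 0.0142])), (0.6, array([0.5507, 0.1074, 0.0126])), (0.36, array([0.5598, 0.2023, 0.0129]))]
block [(0.83, array([0.552 , 0.1387, 0.0117]))]
stop [(0.97, array([0.5555, 0.2044, 0.0121]))]
```

Request:
arm_command(steps=[-0.002, -0.0032, 0, 0, 0, 0, -0.0019, -0.0033, 0, 0, 0, 0, -0.0017, -0.0034, 0, 0, 0, 0])

```text
clock: 20.25
eef_pos: [0.5066, -0.1404, 0.1779]
tool_rot: [179.9, -0.0, 27.8]
contact_force: [6.8, -1.1, -3.8]
gripper_width: 0.0211
```

```bash
python3 f.py .5418 -.0889
```

```text
clock 20.25 pos [ 0.5066 -0.1404  0.1779] az -2.1705015488317074 r 0.06242821551611938 Frad(on tool,+out) -2.921813892487663 Fpush(on ball, cw) 6.234766563473308 Fz -3.8378254886668124 w 0.021058404252777774
```

View pics/s8.png

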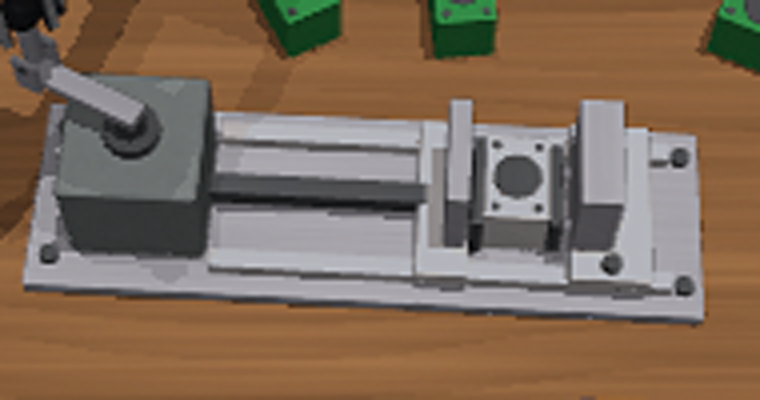

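The crop shows the block resting between the jaw pad (475) and the stop pad (555). The push has jumped to 6.2 N, so it is caught. I take very small steps now.

Request:
arm_command(steps=[-0.001, -0.002, 0, 0, 0, 0])

```text
clock: 20.35
eef_pos: [0.5058, -0.14, 0.1779]
tool_rot: [179.8, -0.1, 27.8]
contact_force: [6.7, -0.5, -4.5]
gripper_width: 0.0211
```

```bash
python3 f.py .5418 -.0889
```

```text
clock 20.35 pos [ 0.5058 -0.14    0.1779] az -2.184481255964507 r 0.062455170595018664 Frad(on tool,+out) -3.441608253386525 Fpush(on ball, cw) 5.766611295635732 Fz -4.458506608938622 w 0.021095178833178022
```

Request:
arm_command(steps=[-0.001, -0.002, 0, 0, 0, 0, 0, 0, 0, 0, 0, 0])

```text
clock: 20.55
eef_pos: [0.505, -0.1394, 0.1779]
tool_rot: [179.8, -0.1, 27.7]
contact_force: [6.4, 0.1, -4.1]
gripper_width: 0.0208
```

```bash
python3 f.py .5418 -.0889
```

```text
clock 20.55 pos [ 0.505  -0.1394  0.1779] az -2.200066616403143 r 0.062477061253952484 Frad(on tool,+out) -3.790271983258883 Fpush(on ball, cw) 5.100421027504323 Fz -4.087378849844111 w 0.020842086621223638
```

Request:
arm_command(steps=[-0.001, -0.002, 0, 0, 0, 0])

```text
clock: 20.65
eef_pos: [0.5044, -0.139, 0.1779]
tool_rot: [179.8, -0.1, 27.7]
contact_force: [7.7, -1.0, -4.9]
gripper_width: 0.0205
```

```bash
python3 f.py .5418 -.0889
```

```text
clock 20.65 pos [ 0.5044 -0.139   0.1779] az -2.2116370274173454 r 0.062493505947408975 Frad(on tool,+out) -3.819187694671941 Fpush(on ball, cw) 6.781090788642472 Fz -4.869772546137199 w 0.02053175440878181
```

Request:
arm_command(steps=[-0.001, -0.002, 0, 0, 0, 0])

```text
clock: 20.75
eef_pos: [0.5037, -0.1384, 0.1779]
tool_rot: [179.8, -0.1, 27.7]
contact_force: [7.7, -1.6, -5.1]
gripper_width: 0.021
```

```bash
python3 f.py .5418 -.0889
```

```text
clock 20.75 pos [ 0.5037 -0.1384  0.1779] az -2.2267374118010714 r 0.06252344780719757 Frad(on tool,+out) -3.4194301994626843 Fpush(on ball, cw) 7.13300855806165 Fz -5.1312076844164505 w 0.021011712962868377
```

Request:
arm_command(steps=[0, 0, 0, 0, 0, 0, 0, 0, 0, 0, 0, 0, 0, 0, 0, 0, 0, 0, 0, 0, 0, 0, 0, 0])

```text
clock: 21.15
eef_pos: [0.5036, -0.1384, 0.1779]
tool_rot: [179.8, -0.1, 27.7]
contact_force: [7.3, -1.3, -4.9]
gripper_width: 0.0205
```

```bash
python3 f.py .5418 -.0889
```

```text
clock 21.15 pos [ 0.5036 -0.1384  0.1779] az -2.2280568159387957 r 0.06252576585764084 Frad(on tool,+out) -3.370847158651318 Fpush(on ball, cw) 6.566990224478269 Fz -4.890841872273592 w 0.0204898621352596
```

Request:
arm_command(steps=[0, 0, 0, 0, 0, 0, 0, 0, 0, 0, 0, 0, 0, 0, 0, 0, 0, 0, 0, 0, 0, 0, 0, 0, 0, 0, 0, 0, 0, 0], fingers=-0.3)

```text
clock: 21.65
eef_pos: [0.5021, -0.1374, 0.1778]
tool_rot: [-180.0, 0.0, 27.8]
contact_force: [-0.2, -0.9, 0.4]
gripper_width: 0.0553
```

Request:
arm_command(steps=[0, 0, -0.02, 0, 0, 0, 0, 0, -0.05, 0, 0, 0, 0, 0, -0.08, 0, 0, 0, 0, 0, -0.09, 0, 0, 0, 0, 0, -0.09, 0, 0, 0, 0, 0, 0, 0, 0, 0])

```text
clock: 22.25
eef_pos: [0.504, -0.1379, 0.3523]
tool_rot: [179.3, -0.6, 27.8]
contact_force: [0.8, -0.1, 0.4]
gripper_width: 0.0554
```

```bash
python3 f.py .5418 -.0889; python3 - <<'E'
from h import *
s=snapshot("scene"); a=cv2.resize(s["color"][180:270,180:370],None,fx=4,fy=4,interpolation=cv2.INTER_CUBIC)
for n in ("jaw","block","ball","crank_axis"):
  print(n,[(round(d["conf"],2),np.round(d["position"],4)) for d in landmark_of(s,n) if 0.45<d["position"][0]<.62])
s=snapshot("side"); b=cv2.resize(s["color"][170:330,220:350],(195,240),interpolation=cv2.INTER_CUBIC)
for n in ("ball","crank_axis"): print(n,[(round(d["conf"],2),np.round(d["position"],4)) for d in landmark_of(s,n)])
c=np.zeros((600,760,3),np.uint8); c[:360]=a; c[360:,:195]=b; w=snapshot("wrist")["color"]; c[360:,200:520]=cv2.resize(w,(320,240)); cv2.imwrite("pics/end9.png",c)
E
```

```text
clock 22.25 pos [ 0.504  -0.1379  0.3523] az -2.2269164290591963 r 0.06188971607933097 Frad(on tool,+out) -0.436573889403589 Fpush(on ball, cw) 0.6733637682753999 Fz 0.44917357960728976 w 0.055362946738853426
jaw [(0.67, array([0.5511, 0.107 , 0.0124]))]
block [(0.97, array([0.553 , 0.1411, 0.0166]))]
ball [(0.57, array([ 0.51  , -0.1393,  0.1772]))]
crank_axis [(0.6, array([ 0.5365, -0.0899,  0.1313]))]
ball [(0.66, array([ 0.5095, -0.1354,  0.1846]))]
crank_axis [(0.85, array([ 0.5402, -0.0858,  0.1364]))]
```

View pics/end9.png

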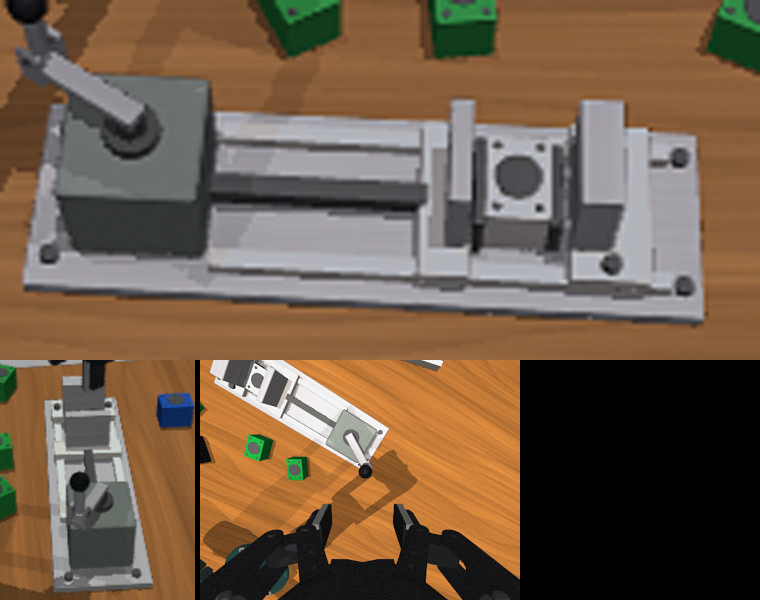

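The block sits square between both pads, the handle is upright, and the robot is clear. I hand the job in.

```bash
python3 -c "
from plant import manip
print(manip.finish_job(), manip.get_obs()['clock'])"
```

```text
the job is handed in; nothing more can be done
the job is handed in; nothing more can be done
```

The block is clamped and the job is handed in at about 22 s of the 72 s allowed; no verdict was reported.

**What I did**
- I pinched the ball and folded the handle out. The first grip slid to the pad edge, so I let go, recentred and regripped. I then pressed outward until the force reached 6.3 N, well above the 2 N fold friction, which I took as the stop.
- I wound the crank clockwise about 5.8 rad, correcting the circle's centre from the radial force. The push stayed around 3.3–4.7 N until the block was caught, then rose to 7.1 N while moving and 6.6 N while holding.
- I released the ball and raised the arm clear.

**Last checks**
- **Clamping:** after release the camera view shows the block square between the jaw pad and the stop pad. The clamping force itself cannot be measured after release; I estimate about 18 N at the jaw.
- **Robot clear:** the tool force is near zero.
- **Handle:** it looks upright in the pictures. The networks put the ball at 0.177 m and 0.185 m high, against 0.181 m nominal. They put it roughly 56–59 mm from the crank axis, 3–6 mm short of the nominal 62 mm. That is close to their error, but it means the fold angle is not confirmed exactly.
- **Radial load:** the outward load on the handle peaked at about 9.6 N at one point in the winding. I reduced it after that.
- **Bystanders:** I did not re-measure them, but the arm never went near them.

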